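# Slide the glued MDF box down the drying lane

### The arm

A 6-joint arm with a two-finger parallel gripper is mounted at the origin on the work surface. World frame = base frame: x ahead of the robot, y to its left, z up, the work surface at z = 0. Lengths are in m, angles in rad, forces in N, time in s.
With the tool pointing down it reaches from about 0.35 to 1 m from the base axis. Payload 7.1 kg.
Tool frame: the origin (TCP) lies between the finger pads; the fingertips stand 22 mm ahead of it and the grasp point (between the pads) lies 3 mm ahead of it; x points along the fingers, y is the direction in which the jaws open and shut, and the axes are right-handed (so a half turn about x gives the same grasp; the last joint's range is limited). The gripper opens to 85 mm and grips with 20 to 120 N. Pads are 22 mm wide; open, the fingers measure 114 mm over their backs; the gripper's body (76 mm by 85 mm) begins 54 mm behind the grasp point. The pads swing forward as they close: fully open they stand 13 mm farther back than shut.
Start: joints at [-0.019, 0.423, 1.63, -0, 1.089, -0.019], TCP at [0.625, 0, 0.253] pointing down, gripper open.
Joint ranges: [-3, 3], [-0.9, 2.11], [0.09, 2.58], [-1.31, 4.45], [0.11, 2.69], [-2.54, 2.54]. Speed limits (rad/s): [2.39, 2.39, 3.01, 3.14, 3.14, 3.14].

### API

Orientations are given as a rotation vector (axis times angle).
In Python, from rig import manip gives the robot as it stands. The module is installed in compiled form; this text tells all that it offers. Calls block until the motion is done:
- manip.move_to(position, orientation): joint-space move of the TCP to a pose.
- manip.servo_line(position, orientation=None, rate=0.15): straight line of the TCP; orientation=None keeps the orientation; rate is the mean speed in m/s.
- manip.set_joints(angles): joint-space move.
- manip.command_gripper(opening, f_grip=None): finger opening in m; f_grip is the grip in N (None keeps the last); returns when the fingers have stopped.
- manip.hold(seconds).
- manip.solve_ik(position, orientation): joint angles nearest the present ones, or None.
- manip.camera(name): name is "scene" or "side" or "wrist"; returns a dict with "image" (384x512x3 uint8, red, green, blue), "fx", "fy", "cx", "cy" (pixels), "k1" (the pictures are not rectified: a ray, as slopes to the right and down, at radius r is drawn at 1 + k1 r^2 times it, then the intrinsics apply), "cam_to_world" (4x4, takes a point from camera to world coordinates); the wrist camera has in their place "mount" (4x4, takes a point from camera to tool coordinates, whose origin is the TCP and whose axes are the tool frame's). Camera axes: x right, y down, z forward; pixel columns grow to the right and rows downward; lengths in m; the calibration is good to about 2 mm. A picture is of the moment at which its call begins: read the wrist's pose just before it. There is no depth.
A pose or a line that the arm cannot do raises manip.IKError and nothing moves.
- manip.sign_off(): hands the job in, once; it reports no verdict.
Readings, each from a call of its own:
- manip.get_time(): time.
- manip.get_joint_positions(): joint angles.
- manip.get_joint_vel(): joint speeds.
- manip.get_tau(): joint torques, N m.
- manip.get_position(): TCP position.
- manip.get_ee_rot(): TCP orientation.
- manip.get_contact_force(): force on the tool from outside, world axes, zero at the start.
- manip.get_torque(): the same for the moment, N m.
- manip.get_width(): finger opening in m.
Only numpy, scipy, OpenCV 4.12 (cv2) and the standard library are available. Lean on these libraries where they do the work, as an engineer would, in place of code of your own. Each camera call takes 0.05 s, during which the arm holds its last target.

### The job

The MDF box with the blue lid stands on the open end of the plywood board: with the fingertips, straighten it as needed and slide it slowly down the lane between the two dark wooden rails until its leading end rests square against the red stop block, then take the hand away. The glue under the rails has not set, so neither the box nor the robot may touch either rail; the box is only to be pushed along the board with the fingers, never lifted or tipped. Leave the bottle, tools and other things on the bench where they are.

Things in the scene. Friction and masses are not known exactly. Their poses are not given: they have to be found in the camera images.
- lane: plywood board fixed to the bench, 440 x 180 x 12 mm; origin under its centre, on the bench top. x points down the lane, from the open apron to the red stop (roughly robot's left to right); y across, positive away from the robot; z up. Rails run from x = -40 to 220 mm, none before. The lane is 120 mm wide, middle line y = 0; board top z = 12 mm. Place and turn vary.
- lane_mouth (a point): middle of the lane's mouth, on the board top, where the rails begin; the lane's axes as for lane
- stop_face (a point): middle of the stop's face that looks up the lane: red block 20 mm thick, 90 mm wide, 40 mm high, fixed across the end of the lane, face at lane x = 200 mm; the point lies 20 mm above the board top
- rail_far: dark wooden rail on the side far from the robot, 260 mm long, 16 mm thick, 20 mm high above the board (its top is 32 mm above the bench); origin at the centre of its underside; inner face 60 mm from the lane's middle line. Must not be touched
- rail_near: the same rail on the side near the robot, 60 mm from the lane's middle line to its inner face. Must not be touched
- box_centre (a point): centre of the closed MDF box with blue lid, a plain block 120 mm long (x) x 96 wide (y) x 60 high, 0.25 to 0.5 kg; 30 mm above its underside. At the start it stands on the apron, x roughly down the lane, up to 25 mm off the middle line and 11 degrees askew. It has 12 mm to spare each side in the lane
- keepbox: the same box; origin at the centre of its underside. Its top stands 40 mm above the rails' tops, so it can be pushed on its end or sides above rail height. Friction on the board is about 0.6 to 1.2, and it stays where it is when no longer pushed
- glue: yellow glue bottle with orange cap, 56 mm across, 150 mm tall, standing beside the lane, outside one of its rails; to be left alone; origin on its underside
- sander: cork sanding block 100 x 55 x 28 mm high, lying beside the lane, outside the other rail; to be left alone; origin on its underside
- driver: red-handled screwdriver lying on the bench right of the lane; to be left alone; origin on its underside
- hammer: hammer lying on the bench right of the lane; to be left alone; origin on its underside
- tape: roll of tan tape, 90 mm across, 24 mm high, lying flat on the right of the bench; to be left alone; origin on its underside
- tray: small open MDF tray 150 x 110 x 45 mm high on the left of the bench; to be left alone; origin on its underside
- mug: white mug, 80 mm across, 90 mm high, on the left near the robot; to be left alone; origin on its underside
Things that resemble listed ones, but are neither listed nor needed, are in the scene too. What is shaped like the keepbox but orange is not meant.

How it is judged:
On the way:
1. the box stands between the rails, its leading end past the mouth of the lane (x of box_centre in the frame of lane between -0.03 and 0.11 m), for 0.1 s.
At the end, for the whole second after the job is handed in: the box lies flat and still in the lane, its leading end within 5 mm of the red stop, within 4 degrees (0.07 rad) of square and 12 mm of the middle line (x of box_centre in the frame of lane between 0.135 and 0.145 m and y of box_centre in the frame of lane between -0.012 and 0.012 m and z of keepbox in the frame of lane below 0.015 m and angle between the x axis of keepbox and the x axis of lane, either way round below 0.07 rad and linear speed of keepbox below 0.01 m/s); the robot touches nothing.
It fails at once if a rail is touched by the box, the robot or anything else (contact force between any of rail_far, rail_near and anything else above 0.3 N).
It fails at once if the box is lifted off the board by 6 mm or more, or tipped by more than 0.12 rad (z of keepbox in the frame of lane above 0.018 m or angle between keepbox's own z axis and vertical above 0.12 rad).
It fails at once if the arm or the gripper's body, rather than the fingers, pushes the box (contact force between keepbox and the arm above 1 N).
It fails at once if the box is shoved faster than 0.3 m/s (linear speed of keepbox above 0.3 m/s).
It fails at once if a bystander is moved by more than 15 mm (distance of any of glue, sander, driver, hammer, tape, tray, mug from where it was at the start of the episode above 0.015 m).
It also fails if it takes over 72 s, if anything falls off the work surface, if the arm or the gripper's body presses on something with over 40 N, if the wrist force passes 120 N, or if a joint passes its speed limit or range.

## Working session

There is one attempt and no reset: what is moved stays moved. The work goes in short steps, each a Python script; the robot and the scene stay as the last script left them, time stands still between calls to the robot, and variables do not carry over. Pictures are saved under pics/ and viewed, and the job is handed in when it is done.

```bash
mkdir -p pics; cat > h.py <<'E'
import numpy as np, cv2
from rig import manip
def shot(n,fn):
    c=manip.camera(n); cv2.imwrite('pics/'+fn,c['image'][:,:,::-1]); return c
def ray(c,uv,T=None):
    T=np.array(c['cam_to_world']) if T is None else T
    K=np.array([[c['fx'],0,c['cx']],[0,c['fy'],c['cy']],[0,0,1]])
    uv=np.array(uv,float).reshape(-1,2)
    d=(uv-[c['cx'],c['cy']])/[c['fx'],c['fy']]
    s=d.copy()
    for _ in range(30): s=d/(1+c['k1']*(s**2).sum(1,keepdims=True))
    D=np.c_[s,np.ones(len(s))]@T[:3,:3].T
    return T[:3,3],D
def onplane(c,uv,z,T=None):
    o,D=ray(c,uv,T); return o+D*((z-o[2])/D[:,2])[:,None]
E
python3 - <<'E'
from h import *
import pickle
for n in ['scene','side']:
    c=shot(n,n+'0.png'); print(n,c['fx'],c['k1'],np.round(c['cam_to_world'],3).tolist()); pickle.dump(c,open(n+'.pkl','wb'))
c=shot('wrist','wrist0.png');print(c['mount'],manip.get_position(),manip.get_ee_rot(),manip.get_time())
E
```

```text
scene 484.2843305801644 -0.20500696788311837 [[-0.458, 0.552, -0.697, 1.49], [0.889, 0.27, -0.37, 0.534], [-0.016, -0.789, -0.615, 0.9], [0.0, 0.0, 0.0, 1.0]]
side 380.27000732818294 -0.03188327681327974 [[0.878, -0.317, 0.358, 0.012], [-0.478, -0.605, 0.637, -0.844], [0.014, -0.73, -0.683, 0.966], [0.0, 0.0, 0.0, 1.0]]
[[-1.08156585e-04 -3.26292852e-01  9.45268725e-01 -1.20611931e-01]
 [ 9.99999790e-01 -6.39279976e-04 -1.06251188e-04  5.99117965e-05]
 [ 6.38960371e-04  9.45268515e-01  3.26292853e-01 -8.37907287e-02]
 [ 0.00000000e+00  0.00000000e+00  0.00000000e+00  1.00000000e+00]] [6.24617723e-01 5.12725317e-05 2.52733474e-01] [ 1.20861337  1.21011536 -1.21002701] 0.15
```

View pics/scene0.png

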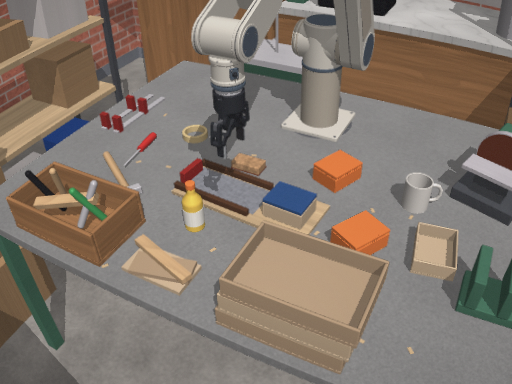

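View pics/side0.png

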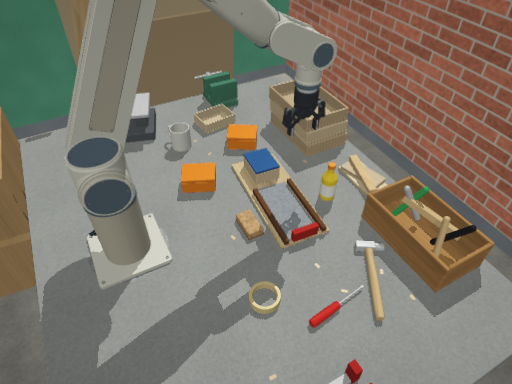

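View pics/wrist0.png

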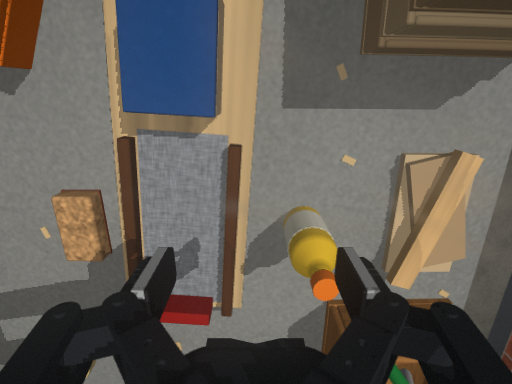

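The keepbox is the blue-lidded block at scene (290,203), side (262,165) and wrist (168,58). The orange blocks at scene (337,170) and (360,235) are decoys of the same shape in the wrong colour. I'll take a higher wrist view that covers the whole lane.

```bash
cat >> h.py <<'E'
from scipy.spatial.transform import Rotation as R
def wrist(fn):
    p=np.array(manip.get_position()); r=np.array(manip.get_ee_rot())
    c=shot('wrist',fn); T=np.eye(4);T[:3,:3]=R.from_rotvec(r).as_matrix();T[:3,3]=p
    return c,T@np.array(c['mount'])
E
python3 - <<'E'
from h import *
import pickle
r=manip.get_ee_rot(); print(R.from_rotvec(r).as_matrix().round(3))
manip.move_to([0.60,0.12,0.36],r)
c,T=wrist('w1.png'); pickle.dump((c,T),open('w1.pkl','wb'));print(T.round(3),manip.get_time())
print(onplane(c,[[256,192]],0.03,T))
E
```

```text
[[-0.001  1.     0.   ]
 [ 0.     0.    -1.   ]
 [-1.    -0.001 -0.   ]]
[[ 1.     0.001 -0.002  0.6  ]
 [-0.    -0.945 -0.327  0.203]
 [-0.002  0.327 -0.945  0.479]
 [ 0.     0.     0.     1.   ]] 0.8917
[[0.60042398 0.04574076 0.03      ]]
```

View pics/w1.png

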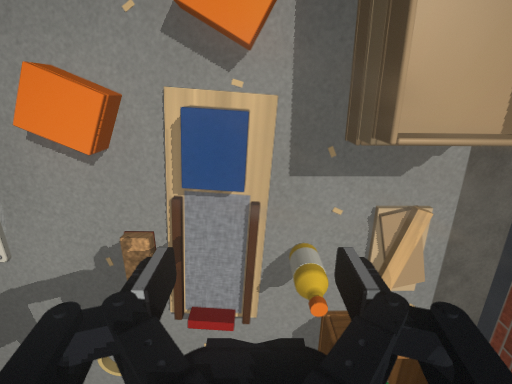

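```bash
cat >> h.py <<'E'
def biggest(m):
    cs,_=cv2.findContours(m.astype(np.uint8),cv2.RETR_EXTERNAL,cv2.CHAIN_APPROX_NONE)
    return max(cs,key=cv2.contourArea)
def rect(c,T,cnt,z):
    P=onplane(c,cnt.reshape(-1,2),z,T)[:,:2]
    r=cv2.minAreaRect((P*1000).astype(np.float32)); b=cv2.boxPoints(r)
    e=[b[1]-b[0],b[2]-b[1]]; l=max(e,key=np.linalg.norm)
    if l[1]>0:l=-l
    return np.array(r[0])/1000,np.sort(r[1])[::-1],np.arctan2(l[1],l[0]),b
E
cat > meas.py <<'E'
from h import *
def lid(c,T,z=0.072):
    h=cv2.cvtColor(c['image'],cv2.COLOR_RGB2HSV)
    m=(h[...,0]>100)&(h[...,0]<125)&(h[...,1]>130)&(h[...,2]>50)
    return rect(c,T,biggest(m),z)
def rails(c,T,z=0.032):
    h=cv2.cvtColor(c['image'],cv2.COLOR_RGB2HSV)
    m=((h[...,0]<15)&(h[...,1]>90)&(h[...,2]<110)&(h[...,2]>30)).astype(np.uint8)
    cs,_=cv2.findContours(m,cv2.RETR_EXTERNAL,cv2.CHAIN_APPROX_NONE)
    out=[]
    for k in cs:
        if cv2.contourArea(k)<300: continue
        x,y,w,hh=cv2.boundingRect(k); out.append(((x,y,w,hh),rect(c,T,k,z)))
    return out,m
E
python3 - <<'E'
from meas import *
import pickle
c,T=pickle.load(open('w1.pkl','rb'))
print('lid',lid(c,T)[:3])
o,m=rails(c,T)
for k in o: print(k)
h=cv2.cvtColor(c['image'],cv2.COLOR_RGB2HSV)
print(h[250,172:188].tolist(),h[250,242:262].tolist())
v=c['image'][80:340,150:290,::-1]; v=cv2.resize(v,None,fx=2.3,fy=2.3,interpolation=cv2.INTER_CUBIC)
mm=cv2.resize(m[80:340,150:290]*255,None,fx=2.3,fy=2.3)
cv2.imwrite('pics/crop1.png',np.hstack([v,cv2.cvtColor(mm,cv2.COLOR_GRAY2BGR)]))
E
```

```text
lid (array([0.53803516, 0.12380867]), array([117.46837616,  93.24356079]), np.float32(-1.6400213))
((318, 315, 33, 40), (array([ 0.74484558, -0.26215201]), array([102.49310303,  60.35604858]), np.float32(-1.9577233), array([[ 697.5609 , -298.22253],
       [ 753.4551 , -320.99756],
       [ 792.13025, -226.08148],
       [ 736.2361 , -203.30646]], dtype=float32)))
((188, 307, 47, 16), (array([ 0.51142694, -0.21152869]), array([91.99732971, 33.80192947]), np.float32(-0.07132938), array([[ 464.34073, -225.1084 ],
       [ 556.1041 , -231.66495],
       [ 558.5132 , -197.94897],
       [ 466.74976, -191.39243]], dtype=float32)))
((243, 215, 16, 109), (array([ 0.58822614, -0.11442289]), array([238.12258911,  14.51044083]), np.float32(-1.6464413), array([[ 571.99384  , -232.5954   ],
       [ 586.4628   , -233.69199  ],
       [ 604.45844  ,    3.7496185],
       [ 589.98944  ,    4.8462067]], dtype=float32)))
((171, 199, 13, 121), (array([ 0.4558504 , -0.09495482]), array([258.33511353,  18.78862572]), np.float32(-1.6464636), array([[ 436.71854 , -223.0426  ],
       [ 455.4534  , -224.4
[... 448 characters left out ...]
oat32(-0.0050045587), array([[486.95572, 264.37805],
       [627.2807 , 263.67578],
       [627.5912 , 325.6996 ],
       [487.26617, 326.40186]], dtype=float32)))
[[13, 46, 39], [13, 56, 41], [12, 115, 62], [12, 115, 60], [12, 120, 64], [11, 117, 63], [11, 113, 63], [12, 115, 60], [10, 105, 56], [9, 87, 47], [13, 96, 64], [17, 103, 121], [18, 87, 176], [120, 4, 117], [110, 7, 116], [120, 4, 121]] [[105, 5, 96], [90, 3, 85], [120, 3, 87], [15, 11, 90], [16, 57, 103], [16, 101, 96], [11, 123, 79], [11, 120, 85], [11, 121, 84], [12, 124, 84], [11, 123, 85], [12, 128, 82], [11, 121, 84], [12, 118, 91], [18, 104, 147], [18, 100, 186], [18, 100, 183], [18, 99, 180], [17, 99, 177], [18, 100, 174]]
```

View pics/crop1.png

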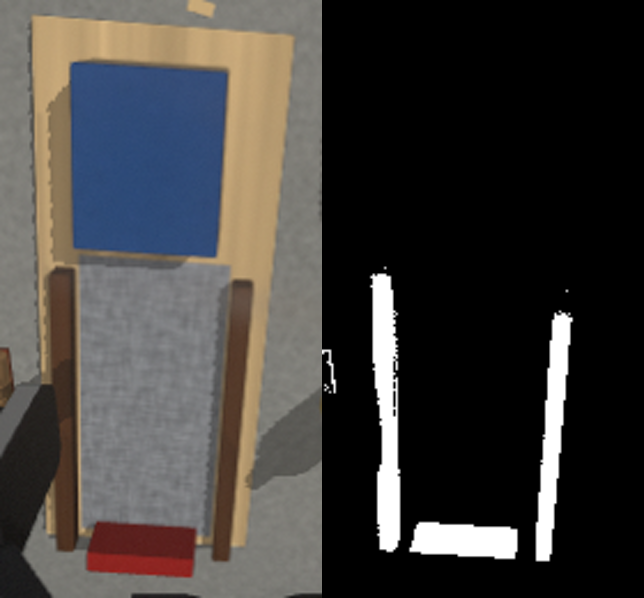

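```bash
cat > fit.py <<'E'
from meas import *
# edge fit: from two pixel endpoints, scan gradient normal to line, subpixel, cast, fit
def edge(c,T,a,b,z,chan=None,half=6,n=40,sign=0):
    g=cv2.GaussianBlur(c['image'].astype(np.float32),(0,0),0.8)
    a,b=np.array(a,float),np.array(b,float); t=(b-a)/np.linalg.norm(b-a); nn=np.array([-t[1],t[0]])
    s=np.arange(-half,half+.01,0.25); pts=[]
    for k in np.linspace(0.06,0.94,n):
        q=a+(b-a)*k+s[:,None]*nn
        v=cv2.remap(g,q[:,0].astype(np.float32)[None],q[:,1].astype(np.float32)[None],cv2.INTER_LINEAR)[0]
        v=v@np.array(chan) if chan is not None else v.sum(1)
        d=np.gradient(v); d=np.abs(d) if sign==0 else np.maximum(sign*d,0)
        i=np.argmax(d); pts.append(q[i])
    P=onplane(c,pts,z,T)[:,:2]
    for _ in range(4):
        m=P.mean(0); u=np.linalg.svd(P-m)[2][0]; r=(P-m)@[-u[1],u[0]]
        k=np.abs(r)<max(2*np.std(r),0.0005)
        if k.all(): break
        P=P[k]
    return m,u*(1 if u[1]<0 else -1) if abs(u[1])>.5 else u*(1 if u[0]>0 else -1),np.std(r),len(P)
E
python3 - <<'E'
from h import *
r=np.array(manip.get_ee_rot())
manip.command_gripper(0.0)
# rotate about world z to align jaw across lane
q=(R.from_euler('z',-0.0757)*R.from_rotvec(r)).as_rotvec()
manip.move_to([0.527,0.14,0.30],q)
import pickle
c,T=wrist('w2.png'); pickle.dump((c,T),open('w2.pkl','wb'));print(manip.get_time(),manip.get_position())
E
```

```text
2.1833 [0.52784051 0.14027391 0.30077255]
```

View pics/w2.png

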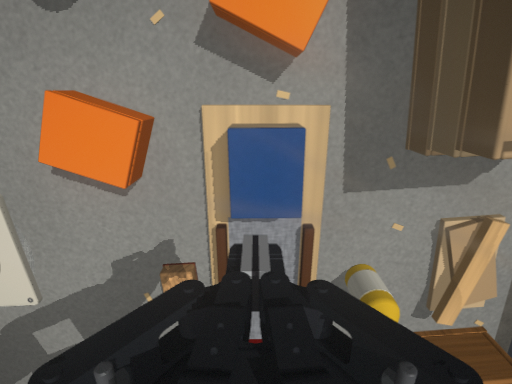

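```bash
python3 - <<'E'
from h import *
import pickle
c,T=pickle.load(open('w2.pkl','rb'))
v=c['image'][95:295,195:340,::-1]; cv2.imwrite('pics/crop2.png',cv2.resize(v,None,fx=3,fy=3,interpolation=cv2.INTER_CUBIC))
E
```

```text
(no output)
```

View pics/crop2.png

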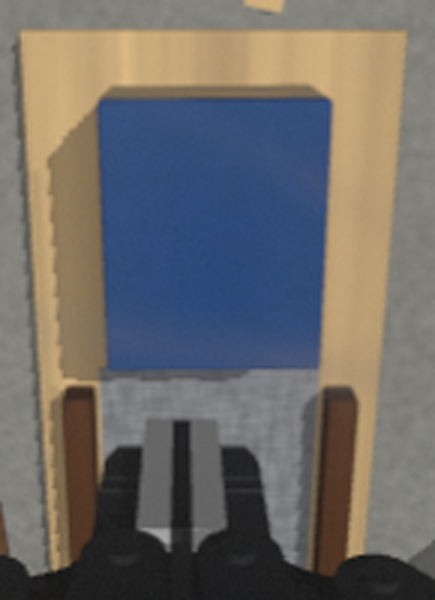

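```bash
cat > m2.py <<'E'
from fit import *
import pickle
c,T=pickle.load(open('w2.pkl','rb'))
f=lambda x,y:(195+x/3-.3,95+y/3-.3)
def E(n,a,b,z,**k):
    m,u,s,N=edge(c,T,f(*a),f(*b),z,**k); print(n,m.round(4),'ang',round(float(np.arctan2(u[1],u[0])),4),'sd',round(s*1000,2),N); return m,u
L=E('lidL',(99,105),(107,364),.072,half=4); Rr=E('lidR',(330,105),(320,364),.072,half=4)
F=E('lidF',(110,369),(317,368),.072,half=4); B=E('lidB',(103,100),(327,100),.072,half=3)
bl=E('bL',(21,35),(26,160),.012,half=3); br=E('bR',(406,35),(363,520),.012,half=3); bb=E('bB',(25,30),(400,30),.012,half=3)
rl=E('rlOut',(64,395),(66,540),.032,half=3);rli=E('rlIn',(94,395),(97,540),.032,half=3)
rr=E('rrOut',(356,395),(346,540),.032,half=3);rri=E('rrIn',(325,395),(316,540),.032,half=3)
def isect(A,B): 
    s=np.linalg.solve(np.c_[A[1],-B[1]],B[0]-A[0]); return A[0]+s[0]*A[1]
cs=[isect(a,b) for a in (L,Rr) for b in (F,B)]
print('lid centre',np.mean(cs,0), 'w',np.linalg.norm(cs[0]-cs[2]),'len',np.linalg.norm(cs[0]-cs[1]))
E
python3 m2.py
python3 - <<'E'
from fit import *
import pickle
c,T=pickle.load(open('w1.pkl','rb'))
f=lambda x,y:(150+x/2.3-.3,80+y/2.3-.3)
for n,a,b,z in [('rlOut',(50,275),(55,370),.032),('rrIn',(230,290),(213,540),.032),('rrOut',(251,290),(228,540),.032),('bR',(292,45),(245,540),.012),('bL',(32,25),(42,300),.012),('bB',(40,18),(285,36),.012),('stopTop',(118,522),(192,526),.052)]:
    m,u,s,N=edge(c,T,f(*a),f(*b),z,half=4); print(n,m.round(4),round(float(np.arctan2(u[1],u[0])),4),round(s*1000,2),N)
E
```

```text
lidL [0.4907 0.1295] ang -1.6375 sd 0.45 40
lidR [0.5862 0.1226] ang -1.6374 sd 0.37 39
lidF [0.5344 0.0613] ang 0.0057 sd 1.37 39
lidB [0.543  0.1849] ang -0.0737 sd 0.13 40
bL [0.4542 0.1842] ang -1.6364 sd 0.37 38
bR [0.6255 0.0826] ang -1.646 sd 0.39 36
bB [0.5453 0.207 ] ang -0.0772 sd 0.63 40
rlOut [ 0.4541 -0.0018] ang -1.6484 sd 0.33 29
rlIn [ 0.4695 -0.0054] ang -1.693 sd 0.59 29
rrOut [ 0.604  -0.0168] ang -1.6448 sd 0.29 37
rrIn [ 0.5858 -0.0156] ang -1.6461 sd 0.36 39
lid centre [0.53828191 0.12309212] w 0.0960400063668279 len 0.1277003298906605
rlOut [ 0.4496 -0.005 ] -1.639 0.89 32
rrIn [ 0.5822 -0.0947] -1.6456 0.38 32
rrOut [ 0.5981 -0.0884] -1.6493 0.45 37
bR [0.62  0.016] -1.6442 0.87 37
bL [0.448  0.1105] -1.6409 0.39 36
bB [0.5464 0.2072] -0.0781 0.31 36
stopTop [ 0.5281 -0.1774] -0.0627 0.51 37
```

The box is nearly centred (about −0.8 mm) and about 0.4° off the lane, so no sideways correction is needed. The lane heading is −1.6455 rad and its origin is near (0.529, −0.012). I'll push the back face with both fingertips, spread for a stable two-point contact and kept above rail height.

```bash
cat > lane.py <<'E'
from fit import *
A=-1.6455; U=np.array([np.cos(A),np.sin(A)]); N=np.array([-U[1],U[0]])
O=.5283*N-.0271*U
def W(x,y,z): p=O+x*U+y*N; return [p[0],p[1],z]
def Lf(p): d=np.asarray(p)[...,:2]-O; return np.stack([d@U,d@N],-1)
M0=np.array([[0,1,0],[0,0,-1],[-1,0,0.]])
Q=(R.from_euler('z',A+np.pi/2)*R.from_matrix(M0)).as_rotvec()
E
python3 - <<'E'
from lane import *
import pickle
c,T=pickle.load(open('w1.pkl','rb')); print('orange corner',Lf(onplane(c,[[250,48]],.06,T)),Lf(onplane(c,[[250,48]],0.0,T)))
manip.move_to(W(-.224,0,.20),Q)
manip.command_gripper(0.060)
manip.servo_line(W(-.224,0,.085),Q,rate=.12)
print(manip.get_position(),manip.get_width(),manip.get_contact_force(),manip.get_time())
for n in ['side','scene']: c=shot(n,n+'3.png'); pickle.dump(c,open(n+'3.pkl','wb'))
a=cv2.imread('pics/side3.png')[100:260,200:350]; b=cv2.imread('pics/scene3.png')[120:280,210:360]
cv2.imwrite('pics/c3.png',cv2.resize(np.hstack([a,b]),None,fx=2.6,fy=2.6,interpolation=cv2.INTER_CUBIC))
E
```

```text
orange corner [[-0.27768048  0.04265728]] [[-0.28586181  0.040935  ]]
[0.54608958 0.21116192 0.08565997] 0.06003173427998141 [-0.53287228 -0.07005014 -0.66164963] 4.4583
```

View pics/c3.png

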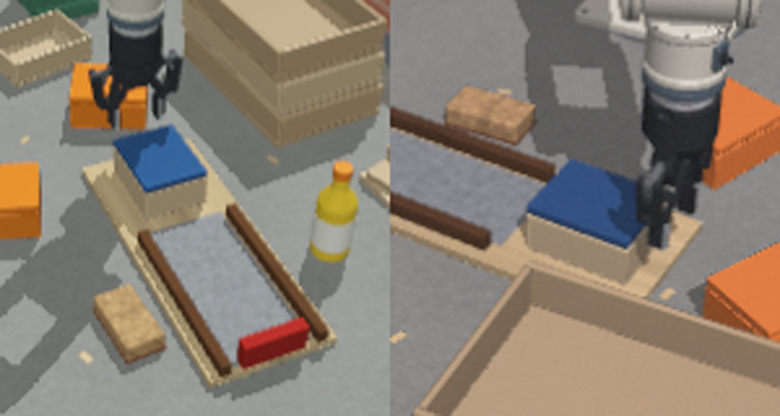

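Side (about 255,120 in the full picture) and scene (about 460,195) both show the fingers just behind the box's back end. They touch neither the box nor the orange block. Next I lower them and start pushing.

```bash
python3 - <<'E'
from lane import *
import pickle
manip.servo_line(W(-.224,0,.061),Q,rate=.08)
f0=np.array(manip.get_contact_force())
print(manip.get_position(),f0)
for x in np.arange(-.216,-.159,.008):
    manip.servo_line(W(x,0,.061),Q,rate=.04)
    f=np.array(manip.get_contact_force())-f0; p=np.array(manip.get_position())
    print(round(x,3),Lf(p).round(4),p[2].round(4),f.round(2),np.array(manip.get_torque()).round(2),round(manip.get_time(),2))
c,T=wrist('w4.png'); pickle.dump((c,T),open('w4.pkl','wb')); shot('side','side4.png')
a=cv2.imread('pics/side4.png')[100:260,200:350]; b=cv2.imread('pics/w4.png')
cv2.imwrite('pics/c4.png',np.hstack([b[:,:,:],cv2.resize(a,(288,384))]))
E
```

```text
[0.54504065 0.21077845 0.06012154] [-0.50135964  0.62950992 -0.21306808]
-0.216 [-2.157e-01  2.000e-04] 0.0613 [ 1.16 -1.41  0.32] [-0.02 -0.03  0.02] 5.36
-0.208 [-0.2077  0.    ] 0.0611 [ 1.17  0.89 -0.26] [-0.01  0.09  0.  ] 5.71
-0.2 [-1.996e-01 -1.000e-04] 0.061 [ 0.93 -0.79  0.11] [-0.02  0.05  0.05] 6.06
-0.192 [-1.916e-01 -1.000e-04] 0.061 [ 0.01 -1.85  0.06] [0.04 0.   0.05] 6.41
-0.184 [-1.836e-01 -1.000e-04] 0.061 [ 0.29 -0.83  0.72] [0.03 0.03 0.01] 6.76
-0.176 [-1.756e-01 -1.000e-04] 0.061 [0.62 0.61 0.37] [ 0.06 -0.01  0.02] 7.11
-0.168 [-1.676e-01 -1.000e-04] 0.061 [ 0.19 -1.2   0.44] [-0.04  0.03 -0.  ] 7.46
-0.16 [-1.596e-01 -1.000e-04] 0.061 [ 0.56  0.02 -0.12] [-0.01  0.01 -0.05] 7.81
```

View pics/c4.png

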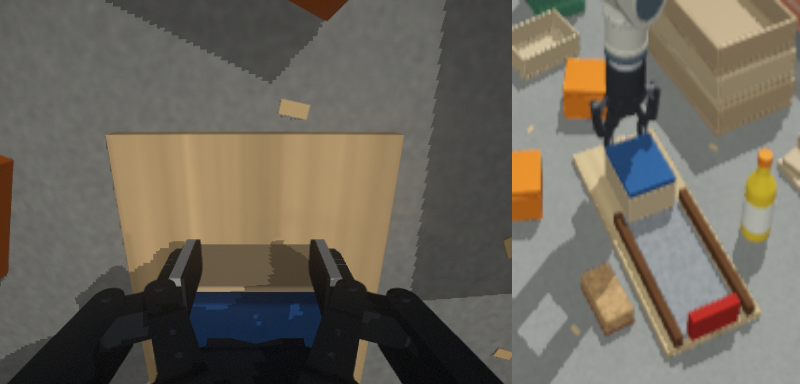

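```bash
python3 - <<'E'
from lane import *
import pickle
c,T=pickle.load(open('w4.pkl','rb'))
for n,a,b in [('blueTop',(205,292),(305,292))]:
    m,u,s,k=edge(c,T,a,b,.072,half=4); print(Lf(m),np.arctan2(u[1],u[0])-A-np.pi/2,s)
for n in ['side','scene']:
    c=manip.camera(n); 
    print(n,[Lf(lid(c,np.array(c['cam_to_world']))[0]),lid(c,np.array(c['cam_to_world']))[1:3]])
import pickle
c=pickle.load(open('scene.pkl','rb'));print(Lf(lid(c,np.array(c['cam_to_world']))[0]),lid(c,np.array(c['cam_to_world']))[1:3])
c=pickle.load(open('side.pkl','rb'));print(Lf(lid(c,np.array(c['cam_to_world']))[0]),lid(c,np.array(c['cam_to_world']))[1:3])
b=cv2.imread('pics/w4.png')[220:370,100:410]; cv2.imwrite('pics/c4b.png',cv2.resize(b,None,fx=2.5,fy=2.5))
E
```

```text
[-1.55711330e-01 -4.23512474e-05] -0.002133952581486964 0.00010999494645346136
side [array([-0.08579249, -0.00426948]), (array([126.0665741 ,  93.01608276]), np.float32(-1.6384499))]
scene [array([-0.08901202,  0.00558302]), (array([117.2738266 ,  98.94226837]), np.float32(-1.6426198))]
[-0.13718284  0.00628795] (array([118.5885849 ,  97.95349884]), np.float32(-1.6392827))
[-0.13235014 -0.0036636 ] (array([123.5745697,  92.7290802]), np.float32(-1.6381702))
```

View pics/c4b.png

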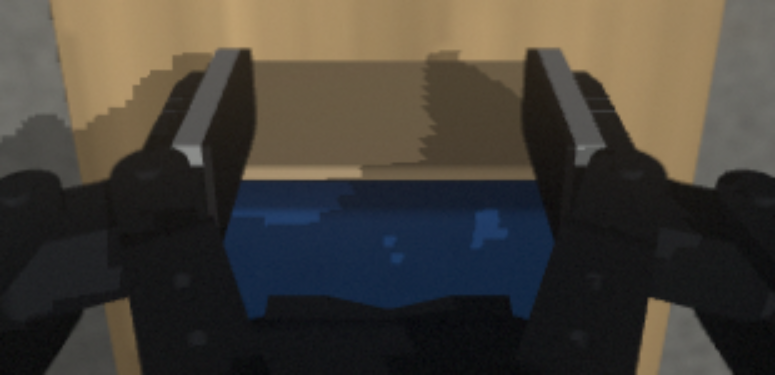

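The box moved about 47 mm and stayed square (under 0.2°). Contact is about 11 mm ahead of the TCP. Continuing.

```bash
cat > chk.py <<'E'
from lane import *
def chk(tag):
    for n in ['side','scene']:
        c=shot(n,n+tag+'.png'); T=np.array(c['cam_to_world']); l=lid(c,T); print(n,Lf(l[0]).round(4),l[1],round(float(l[2])-A,4))
    a=cv2.imread(f'pics/side{tag}.png')[130:260,210:350]; b=cv2.imread(f'pics/scene{tag}.png')[130:260,170:330]
    cv2.imwrite(f'pics/c{tag}.png',cv2.resize(np.hstack([a,b]),None,fx=2.6,fy=2.6,interpolation=cv2.INTER_CUBIC))
E
python3 - <<'E'
from chk import *
for x in [-.12,-.08]:
    manip.servo_line(W(x,0,.061),Q,rate=.04); p=np.array(manip.get_position()); print(Lf(p),p[2],manip.get_contact_force(),manip.get_time())
chk('5')
E
```

```text
[-1.20017576e-01  4.64593822e-06] 0.06103793935463157 [-0.00335739 -0.66234095 -0.75222883] 9.1583
[-8.00038148e-02 -5.55518662e-05] 0.06096324860250198 [-0.91205298  0.32815061  0.45180634] 10.3083
side [-0.0052 -0.0034] [122.97743225  95.70616913] 0.0076
scene [-0.0102  0.0054] [120.86868286  97.8698349 ] -0.0009
```

View pics/c5.png

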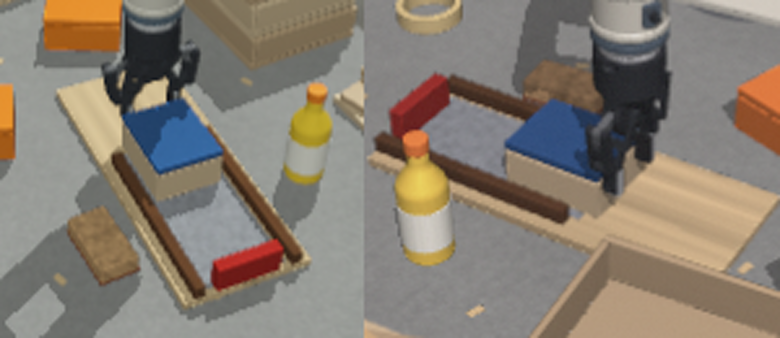

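Side and scene both show the box between the rails with a clear gap each side. Before going on I check the bottle's clearance.

```bash
python3 - <<'E'
from chk import *
import pickle
c,T=pickle.load(open('w1.pkl','rb')); print('bottle cap',Lf(onplane(c,[[319,308]],.15,T)))
for x in [-.03,.02,.055]:
    manip.servo_line(W(x,0,.061),Q,rate=.04); p=np.array(manip.get_position()); print(Lf(p),p[2],manip.get_contact_force(),manip.get_time())
chk('6')
E
```

```text
bottle cap [[0.06533015 0.16818852]]
[-3.00801469e-02  9.89388781e-06] 0.06102304621545593 [0.07023185 0.06828082 0.33386168] 11.8083
[ 1.99817495e-02 -6.88893381e-05] 0.06095280986837962 [ 0.48031    -0.10389919  0.02271147] 13.2083
[0.05500497 0.00011083] 0.06109107540928905 [-0.2225685   0.20382322  0.08704898] 14.2333
side [ 0.1281 -0.0033] [124.69792938  95.90998077] 0.0079
scene [0.7154 0.0918] [209.70617676  73.45646667] -1.4859
```

View pics/c6.png

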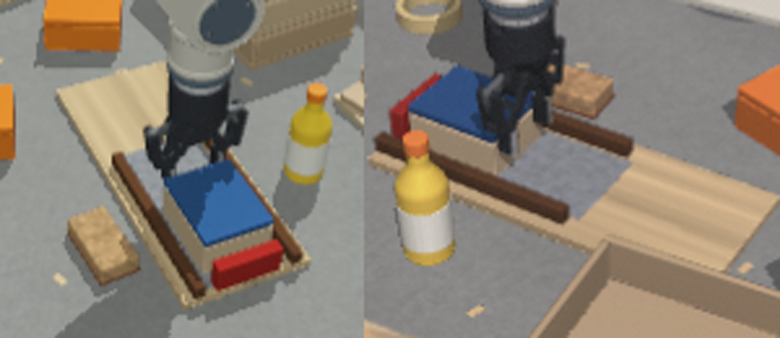

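```bash
python3 - <<'E'
from chk import *
manip.servo_line(W(.060,0,.061),Q,rate=.03)
x=.060
while x<.078:
    x+=.001
    manip.servo_line(W(x,0,.061),Q,rate=.01)
    f=np.mean([manip.get_contact_force() for _ in range(3)],0)[:2]@U; p=Lf(manip.get_position())
    print(round(x,3),p.round(4),round(f,2))
    if f<-6: break
print(manip.get_time())
chk('7')
E
```

```text
0.061 [0.0611 0.    ] 0.09
0.062 [0.062 0.   ] 0.12
0.063 [ 0.0631 -0.    ] -0.48
0.064 [ 0.0641 -0.    ] -0.65
0.065 [0.0651 0.    ] -0.64
0.066 [0.0661 0.    ] -0.76
0.067 [ 0.0671 -0.    ] 0.38
0.068 [0.0678 0.    ] -4.18
0.069 [0.0678 0.    ] -11.55
16.9
side [ 0.1416 -0.0032] [122.88611603  95.90966797] 0.0079
scene [0.7154 0.0918] [209.70617676  73.45646667] -1.4859
```

View pics/c7.png

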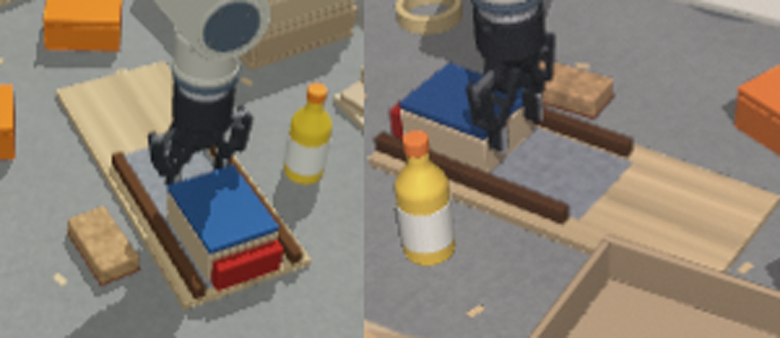

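Force rose to 11.5 N at TCP x = 0.068, so the box is seated on the stop. I back straight off, go up, and take a last wrist look.

```bash
python3 - <<'E'
from chk import *
import pickle
manip.servo_line(W(.035,0,.061),Q,rate=.05)
manip.servo_line(W(.035,0,.20),Q,rate=.12)
manip.move_to(W(-.13,0,.33),Q)
manip.hold(.3)
chk('8'); c,T=wrist('w8.png'); pickle.dump((c,T),open('w8.pkl','wb')); l=lid(c,T); print(Lf(l[0]),l[1],l[2]-A,manip.get_time(),manip.get_contact_force())
E
```

```text
side [ 0.1415 -0.0032] [123.04376221  95.90966797] 0.0079
scene [0.1358 0.0049] [120.34277344  98.84462738] 0.0
[ 0.13535157 -0.00152975] [124.40413666  93.97071838] -0.00080931187 20.4417 [-0.70591357  0.27299075 -0.2195612 ]
```

View pics/w8.png

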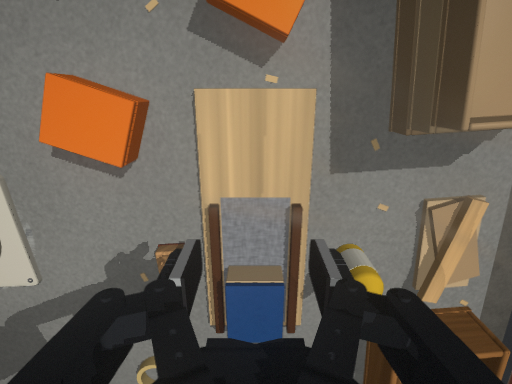

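View pics/c8.png

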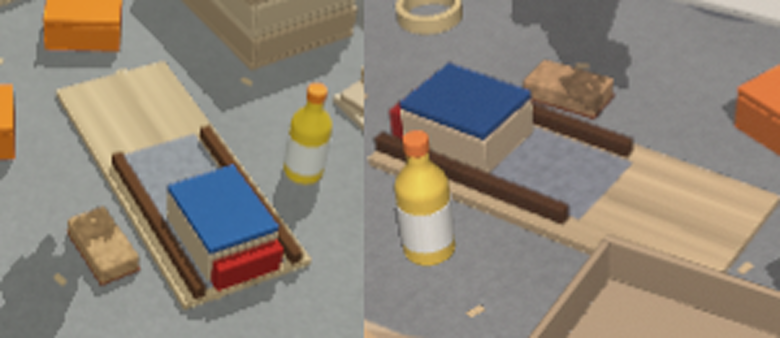

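```bash
python3 -c "
from rig import manip
manip.sign_off()"
```

```text
the job is handed in; nothing more can be done
```

The box now sits against the red stop, and I handed the job in at about 20.4 s. No verdict is reported. It began almost straight (about 1 mm and 0.4° off the lane), so I did no sideways straightening. I pushed its back end with both fingertips, held above rail height and 60 mm apart, at 0.04 m/s or slower, then crept the last 8 mm.

**Against the stop:** the push force rose to about 11.5 N as the box stopped moving. I then backed straight off and lifted the hand clear.

**Last pictures:**

| View | x along lane (m) | y off middle line (mm) | Angle off square (rad) |
|---|---|---|---|
| Side | 0.1415 | −3.2 | 0.008 |
| Scene | 0.136 | +4.9 | 0.000 |
| Wrist (lid partly hidden by the hand) | 0.135 | −1.5 | −0.001 |

- **Disagreement:** the views differ by about 6 mm in x and 8 mm in y. The side and scene cameras differed by similar amounts at the start (5 mm in x, 10 mm in y). All three fit the limits. Seating on the stop rests mainly on the force rise.
- **Rails and bystanders:** in every picture the rails looked clear of the box and hand. I compared the glue and the sander by eye and saw no shift. I did not separately check the driver, hammer, tape, tray or mug at the end, but the hand never went near them.

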